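Put the chip tray back into the electric hole punch

ROBOT

A 6-joint arm with a two-finger parallel gripper is mounted at the origin on a cart in front of the work surface, level with it; the furniture and walls round the work are solid. World frame = base frame: x ahead of the robot, y to its left, z up, the work surface at z = 0. Lengths are in m, angles in rad, forces in N, time in s.
With the tool pointing down it reaches from about 0.325 to 0.925 m from the base axis. Payload 3.1 kg.
Tool frame: the origin (TCP) lies at the very end of the fingers, on their centre line; the grasp point (between the pads) lies pinch_z behind it (pinch_z is the distance from the TCP to the grasp point, in m); z points along the fingers, y is the line along which they close (so a half turn about z gives the same grasp; the last joint's range is limited). The gripper opens to 85 mm and grips with 20 to 120 N. Pads are 22 mm wide; open, the fingers measure 114 mm over their backs; the gripper's body (76 mm by 85 mm) begins 54 mm behind the grasp point. The pads swing forward as they close: fully open they stand 13 mm farther back than shut.
Start: joints at [-1.403, 0.217, 1.613, -0, 1.311, -0.112], TCP at [0.173, -0.601, 0.231] pointing down, gripper open.
Joint ranges: [-2.75, 2.75], [-0.78, 2.1], [0.31, 2.55], [-1.13, 4.27], [0.13, 2.63], [-2.58, 2.58]. Speed limits (rad/s): [2.79, 2.79, 3.14, 3.14, 3.14, 3.14].

INTERFACE

Orientations are given as [roll, pitch, yaw] about the fixed x, y, z axes, in that order (R = Rz(yaw) Ry(pitch) Rx(roll)).
In Python, from bench import * gives the robot as it stands. The module is installed in compiled form; this text tells all that it offers.
- The arm moves only by the shell command python3 -m inch 'ROWS' [OPENING]. ROWS is a JSON object whose key "segments" holds a list of rows, 1 to 10 of them, each of 6 numbers: dx, dy, dz in normalised numbers (1 is 0.75 m), then a rotation vector rx, ry, rz in a scale on which 1.0 is 90 degrees; each row is the pose to reach, as a shift and turn from the pose commanded when the command began, along the tool's axes at that moment; what a row does not reach only later rows make up. A row lasts 1/10 s, in which the tool goes at most 0.05 m and 0.15 rad, less where a joint would pass 70% of its speed; a pose out of reach is approached as far as the arm can. OPENING is the opening from 0.0 (shut) to 1.0 (fully open), set as the command begins (- or left out keeps the last). The fingers move at their own pace and stop on an object; the grip force is fixed at half the most. Time passes only in rows, so rows that do not move let the fingers close. It prints the time, the measured TCP pose, the force, the opening and the grip force at its end. No shift or turn number may pass 1 either way. Input that does not fit is refused with a message, and nothing moves.
- observe(): the state, without advancing time (a new reading comes with each control period).
- grab_frame(name): name is "scene" or "top" or "wrist"; returns the picture (384x512x3 uint8, red, green, blue); there is no depth.
- get_calibration(name): a dict with "K" (3x3 intrinsics, pixels), "world_from_camera" (4x4, takes a point from camera to world coordinates); the wrist camera has in their place "tool_from_camera" (4x4, takes a point from camera to tool coordinates, whose origin is the TCP and whose axes are the flange's). Camera axes: x right, y up, looking along -z (the intrinsics and any distortion apply to the point x, -y, -z); pixel columns grow to the right and rows downward; lengths in m; the calibration is good to about 2 mm. A picture is of the moment at which its call begins: read the wrist's pose just before it. get_calibration takes no time and is no camera call.
- hand_in(): hands the job in; it is judged then, once.
The state is a dict: "time_s": time; "joint_positions": joint angles; "qvel": joint speeds; "joint_torque": joint torques, N m; "tcp_pos": TCP position; "tool_rot": TCP orientation; "wrist_force": force on the tool from outside, world axes, zero at the start; "wrist_torque": the same for the moment, N m; "width": opening from 0.0 (shut) to 1.0 (fully open); "grip_force": force on a finger pad.
Only numpy, scipy, OpenCV 4.12 (cv2) and the standard library are available. Lean on these libraries where they do the work, as an engineer would, in place of code of your own. Each camera call takes 0.05 s, during which the arm holds its last target. There are 200 camera calls.

TASK

Put the emptied blue chip tray back into the electric hole punch, nose first. The tray's bay hangs out of sight and somewhat off-centre behind the wide mouth, so its long left guide wall has to be felt for to line the tray up; slide the tray in gently, without forcing it, until it is fully home and the bay's catch has snapped into the tray's notch. Then let go of it; do not knock the other things on the table about.

Things in the scene. Friction and masses are not known exactly. Their poses are not given: they have to be found in the camera images.
- punch: Electric hole punch, white, fixed, 190 deep (x) x 200 wide (y); front deck 67 high, head 136 high from 84 behind the front face. Origin: centre of its footprint on the table; x points into the machine, y to the left seen from the front, z up. Flat front face at x = -95. Its tray bay is hidden inside. Over 40 N between tray and punch (all contacts added up) is forcing it.
- mouth (a point): Middle of the lower edge of the tray mouth, in the face plane (punch x = -95, y = 0, z = 4). The mouth is 112 wide (y -56 to +56) and 50 high (z 4 to 54); its level floor at z = 4 goes on to punch x = +80. Axes as the punch.
- guide (a point): NOMINAL inner front end of the bay's left guide wall: 12 behind the face, 41.2 left of middle. The right wall begins 46 behind the face; the two run along x, 82.4 apart, 42 high, ends blunt (right one flared by 1). The real bay is rigid but hangs anywhere up to 10 to either side and 4.5 nearer or deeper than nominal; no reading shows this, find it by feel.
- home (a point): NOMINAL place of the tray's origin when home (punch x = -45, y = 0, z = 4), axes along the punch's. The true place differs by the bay's unknown offset (up to 10 in y, 4.5 in x) and about 1.5 of play; the tray's panel then stands 1 to 12 off the face. A rigid stop lies 2 past home.
- tray: Chip tray: blue open box 112 long (x), 80 wide (y), 40 high, 0.11 to 0.22 kg; white front panel 134 wide, 54 high, 8 thick at x = -64 to -56, with a grey pull. Origin: centre of the box's underside; +x to the nose that enters first. Starts upright on the table, right of the punch's front. Its right wall (-y) has a notch at x = 23 to 40 for the catch.
- pull (a point): Centre of the tray's grey pull: block 30 long (x), 22 wide (y), 34 high (z = 14 to 48 above the tray's underside), its centre at x = -80, y = 0, 31 above the underside in the tray's frame. Pinch it from above across y.
- catch (a joint): Bay's spring catch, a bent steel leaf in the right wall, in m: 0 = fully out (5.5 mm into the channel; so too with no tray there); pushed back 2.5 to 5.5 mm by a tray's wall; snaps to about 0 in the notch when the tray is home. The nose meets it about 35 mm before home; from there sliding takes about 3 to 9 N.
- washi_yellow: bystander: roll of yellow paper tape, 41 across, 15 high, lying flat, loose; origin under its centre
- washi_blue: bystander: small roll of blue and white paper tape, 40x23x38, on edge, loose; origin under its centre
- scissors_mint: bystander: mint green scissors, 141 long, lying flat, loose; origin under their middle
- gold_cone: bystander: cone of gold thread, 62 across, 150 high, standing, loose; origin under its centre
- crochet_ball: bystander: white ball of crochet thread, 85 across, 79 high, loose; origin under its centre
- lizard_black: bystander: black bead lizard, 162 long, 9 high, lying flat, loose; origin under its middle

How it is judged:
By the outcome, as a careful person would: the job done as asked, in the order asked, and still so for the second after the job is handed in, with the robot touching nothing.
It also fails if it takes over 64 s, if anything falls off the work surface, if the arm or the gripper's body presses on something with over 40 N, if the wrist force passes 120 N, or if a joint passes its speed limit or range.

## Working session

There is one attempt and no reset: what is moved stays moved. The work goes in short steps, Python scripts to look and compute and a shell command to move; the robot and the scene stay as the last step left them, time stands still between calls to the robot, and variables do not carry over. Pictures are saved under pics/ and viewed, at most 10 in all, crops included, and the job is handed in when it is done.

```bash
mkdir -p pics; python3 - <<'E'
from bench import *
import cv2,numpy as np
for n in ["scene","top"]:
    im=grab_frame(n); cv2.imwrite(f"pics/{n}0.png",im[:,:,::-1])
    c=get_calibration(n); print(n,{k:np.round(v,4).tolist() if not isinstance(v,str) else v for k,v in c.items()})
print(get_calibration("wrist"))
o=observe(); print({k:np.round(v,3).tolist() for k,v in o.items()})
try: print(pinch_z)
except Exception as e: print(e)
E
```

```text
scene {'K': [[485.2314, 0.0, 255.4914], [0.0, 485.2314, 192.7263], [0.0, 0.0, 1.0]], 'world_from_camera': [[-0.5725, 0.5194, -0.6343, -0.3271], [-0.8198, -0.3508, 0.4526, 0.5819], [0.0126, 0.7792, 0.6267, 0.9619], [0.0, 0.0, 0.0, 1.0]]}
top {'K': [[442.9109, 0.0, 249.8902], [0.0, 442.9109, 192.5478], [0.0, 0.0, 1.0]], 'world_from_camera': [[0.0211, 0.9849, -0.1716, 0.3476], [-0.9998, 0.0204, -0.0059, -0.0819], [-0.0023, 0.1717, 0.9852, 1.2773], [0.0, 0.0, 0.0, 1.0]]}
{'K': array([[310.2164129 ,   0.        , 258.55376255],
       [  0.        , 310.2164129 , 184.98312503],
       [  0.        ,   0.        ,   1.        ]]), 'tool_from_camera': array([[ 1.30263705e-03,  9.50632688e-01,  3.10315639e-01,
         7.95475746e-02],
       [ 9.99998894e-01, -1.46099429e-03,  2.77889053e-04,
         1.03458694e-03],
       [ 7.17539796e-04,  3.10314934e-01, -9.50633540e-01,
        -1.43564133e-01],
       [ 0.00000000e+00,  0.00000000e+00,  0.00000000e+00,
         1.00000000e+00]])}
{'time_s': 0.1, 'joint_positions': [-1.403, 0.218, 1.615, 0.0, 1.311, -0.112], 'qvel': [-0.001, -0.002, -0.003, -0.001, -0.0, -0.001], 'joint_torque': [-0.001, -39.808, -30.497, -0.0, 0.004, 0.0], 'tcp_pos': [0.172, -0.6, 0.23], 'tool_rot': [-3.139, -0.0, 0.28], 'wrist_force': [0.48, 0.401, -0.842], 'wrist_torque': [0.017, -0.028, 0.01], 'grip_force': 0.0, 'width': 0.997}
0.0187
```

View pics/scene0.png

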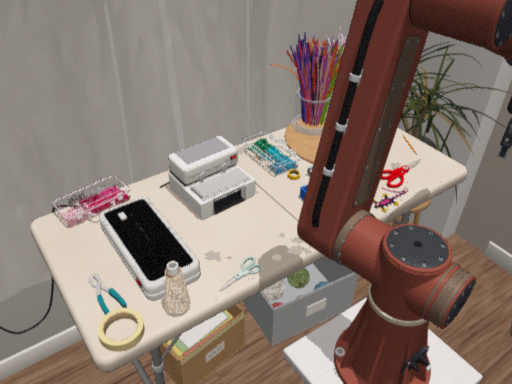

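View pics/top0.png

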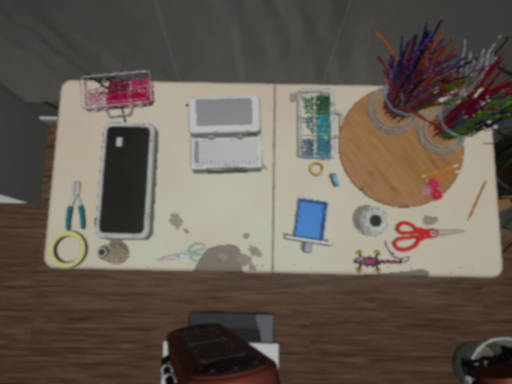

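The scene view shows the punch at about (210,178), with the arm hiding the tray. The top view shows the punch at about (226,134), front face at row 170, the tray at (310,220) with its panel at row 240, and the pull at (306,247). I'll enlarge the top view.

```bash
cat > h.py <<'E'
from bench import *
import cv2,numpy as np
from scipy.spatial.transform import Rotation as R
def cam(n,o=None):
    c=get_calibration(n)
    if n=="wrist":
        T=np.eye(4);T[:3,:3]=R.from_euler('xyz',o["tool_rot"]).as_matrix();T[:3,3]=o["tcp_pos"]
        return c["K"],T@c["tool_from_camera"]
    return c["K"],np.array(c["world_from_camera"])
def ray(K,T,u,v):
    d=np.array([(u-K[0,2])/K[0,0],-(v-K[1,2])/K[1,1],-1]); d=T[:3,:3]@d
    return T[:3,3],d/np.linalg.norm(d)
def atz(K,T,u,v,z):
    p,d=ray(K,T,u,v); return p+d*(z-p[2])/d[2]
def tri(*rays):
    A=sum(np.eye(3)-np.outer(d,d) for p,d in rays); b=sum((np.eye(3)-np.outer(d,d))@p for p,d in rays)
    x=np.linalg.solve(A,b); return x,[np.linalg.norm(np.cross(x-p,d)) for p,d in rays]
def proj(K,T,X):
    c=np.linalg.inv(T)@np.append(X,1); return K[0,0]*c[0]/-c[2]+K[0,2], K[1,1]*-c[1]/-c[2]+K[1,2]
def state():
    o=observe(); return o
def totool(o,v): return R.from_euler('xyz',o["tool_rot"]).inv().apply(v)
E
python3 - <<'E'
from h import *
im=cv2.imread("pics/top0.png")
cv2.imwrite("pics/topc.png",cv2.resize(im[88:258,182:342],None,fx=3.5,fy=3.5,interpolation=cv2.INTER_CUBIC))
K,T=cam("top")
for n,u,v,z in [("pull",306,247,.048),("panelL",283,237,.054),("panelR",328,243,.054),("frontL",193,170,.067),("frontR",261,170,.067)]: print(n,atz(K,T,u,v,z).round(4))
o=observe();
R0=R.from_euler('xyz',o["tool_rot"]).as_matrix();print(R0.round(3))
E
```

```text
pull [ 0.4125 -0.2324  0.048 ]
panelL [ 0.4382 -0.1684  0.054 ]
panelR [ 0.4244 -0.2921  0.054 ]
frontL [0.6191 0.0859 0.067 ]
frontR [ 0.6231 -0.1044  0.067 ]
[[ 0.961  0.276 -0.   ]
 [ 0.276 -0.961  0.002]
 [ 0.    -0.002 -1.   ]]
```

View pics/topc.png

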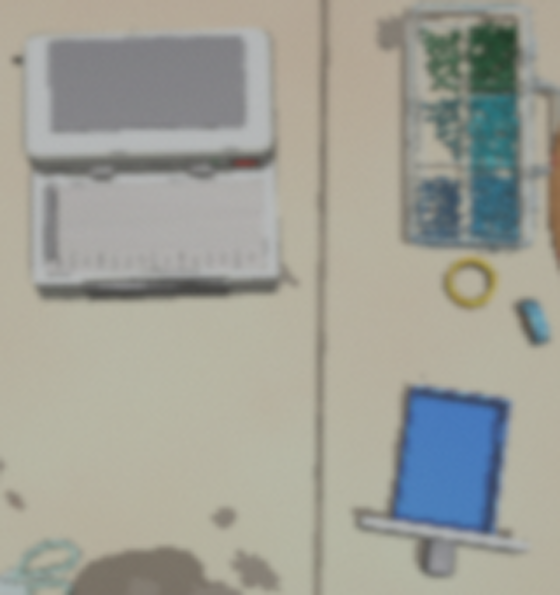

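The enlarged crop shows the punch square-on (front edge at crop rows 280–290) and the tray panel from (358,518) to (525,547), with the pull at (437,555). The tray yaw is about -0.11. Next I'll look with the wrist camera from two places.

The manual's scale: shifts go in shares of 0.75 m and turns go in shares of 90 degrees. Converting my numbers, 0.332 m / 0.75 = 0.4427, -0.287 m / 0.75 = -0.3827, 0.39 rad / 1.5708 = 0.2483.

```bash
python3 -m inch '{"segments":[[0.4427, -0.3827, 0, 0, 0, 0.2483], [0.4427, -0.3827, 0, 0, 0, 0.2483], [0.4427, -0.3827, 0, 0, 0, 0.2483], [0.4427, -0.3827, 0, 0, 0, 0.2483], [0.4427, -0.3827, 0, 0, 0, 0.2483], [0.4427, -0.3827, 0, 0, 0, 0.2483], [0.4427, -0.3827, 0, 0, 0, 0.2483], [0.4427, -0.3827, 0, 0, 0, 0.2483], [0.4427, -0.3827, 0, 0, 0, 0.2483], [0.4427, -0.3827, 0, 0, 0, 0.2483]]}'; python3 -m inch '{"segments":[[0, 0, 0, 0, 0, 0], [0, 0, 0, 0, 0, 0], [0, 0, 0, 0, 0, 0]]}'
python3 - <<'E'
from h import *
import json
o=observe(); im=grab_frame("wrist"); cv2.imwrite("pics/w1.png",im[:,:,::-1])
json.dump({k:np.array(o[k]).tolist() for k in("tcp_pos","tool_rot")},open("w1.json","w"));print(o["tcp_pos"],o["tool_rot"])
v=totool(o,np.array([0.53,-0.09,.30])-o["tcp_pos"]);print(v)
E
```

```text
time_s: 1.1
tcp_pos: [0.4139, -0.2291, 0.2308]
tool_rot: [-3.139, 0.0, -0.104]
wrist_force: [-0.6, -0.5, -0.5]
width: 1.003
grip_force: 0.0
time_s: 1.4
tcp_pos: [0.4118, -0.2343, 0.2311]
tool_rot: [3.141, 0.0, -0.112]
wrist_force: [-0.4, 0.9, 0.2]
width: 1.001
grip_force: 0.0
[ 0.41178122 -0.23426673  0.23112525] [ 3.14146858e+00  4.71812969e-04 -1.12283108e-01]
[ 0.10127714 -0.15659581 -0.06894197]
```

Converted, -0.157 m / 0.75 = -0.2093, 0.1 m / 0.75 = 0.1333.

```bash
python3 -m inch '{"segments":[[0.1333, -0.2093, -0.0933, 0, 0, 0], [0.1333, -0.2093, -0.0933, 0, 0, 0], [0.1333, -0.2093, -0.0933, 0, 0, 0], [0.1333, -0.2093, -0.0933, 0, 0, 0], [0.1333, -0.2093, -0.0933, 0, 0, 0], [0.1333, -0.2093, -0.0933, 0, 0, 0], [0.1333, -0.2093, -0.0933, 0, 0, 0], [0.1333, -0.2093, -0.0933, 0, 0, 0]]}'
python3 - <<'E'
from h import *
import json
o=observe(); im=grab_frame("wrist"); cv2.imwrite("pics/w2.png",im[:,:,::-1])
json.dump({k:np.array(o[k]).tolist() for k in("tcp_pos","tool_rot")},open("w2.json","w"));print(o["tcp_pos"],o["tool_rot"])
a=cv2.imread("pics/w1.png")
E
```

```text
time_s: 2.25
tcp_pos: [0.5279, -0.0894, 0.3002]
tool_rot: [-3.142, 0.002, -0.113]
wrist_force: [0.1, -0.6, -0.1]
width: 1.001
grip_force: 0.0
[ 0.5278908  -0.08943515  0.30018392] [-3.14154010e+00  2.13323691e-03 -1.12636765e-01]
```

View pics/w1.png

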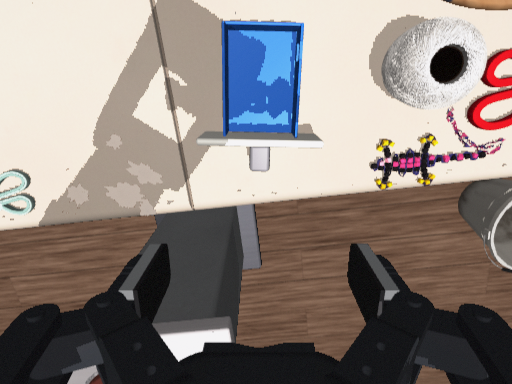

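View pics/w2.png

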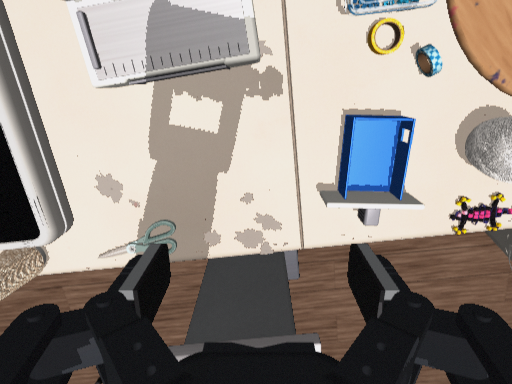

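w1 shows the tray box from (222,22) to (302,135), the panel at (198–322, 132–148) and the pull at (260,158). w2 shows the punch's front edge from (98,85) to (258,62), plus the tray again with its panel at rows 190–208 and the pull at (370,216). I'll zoom on these.

```bash
python3 - <<'E'
from h import *
a=cv2.imread("pics/w1.png");b=cv2.imread("pics/w2.png")
r=lambda i,f:cv2.resize(i,None,fx=f,fy=f,interpolation=cv2.INTER_CUBIC)
m=np.zeros((600,800,3),np.uint8)
x=r(a[122:182,192:332],5); m[:300,:700]=x          # w1 (192,122) x5
y=r(b[180:234,314:434],3); m[300:462,:360]=y       # w2 (314,180) x3 at (0,300)
z=r(b[40:135,75:275],2.2)[:209]; m[300:300+z.shape[0],360:800]=z   # w2 (75,40) x2.2 at (360,300)
cv2.imwrite("pics/m1.png",m)
E
```

```text
(no output)
```

View pics/m1.png

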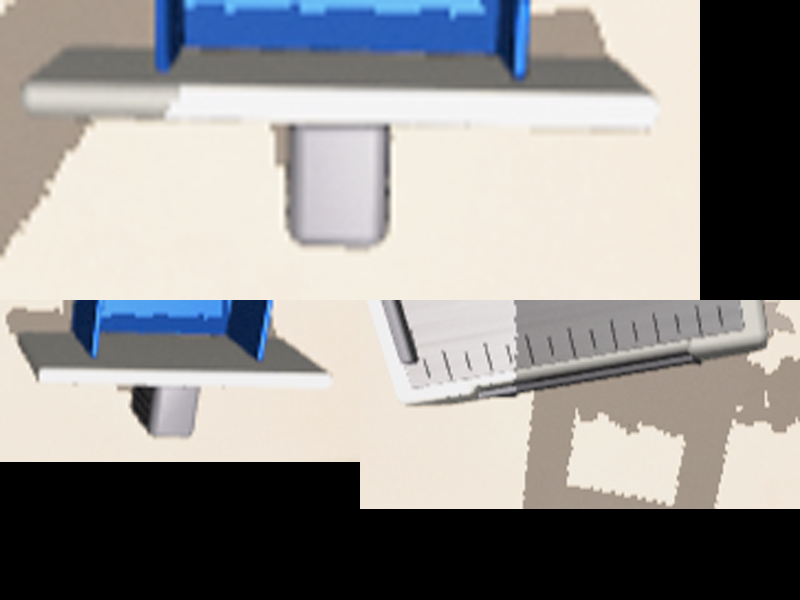

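```bash
python3 - <<'E'
from h import *
import json
o1=json.load(open("w1.json"));o2=json.load(open("w2.json"))
A=cam("wrist",o1);B=cam("wrist",o2);T=cam("top")
pts={}
for n,p,q in [("panL",(197,144),(327.3,207.3)),("panR",(323,148),(424,208.3)),("pullL",(250,170.6),(364,225.7)),("pullR",(269.6,170.6),(379,225.7))]:
    x,e=tri(ray(*A,*p),ray(*B,*q)); pts[n]=x; print(n,x.round(4),np.round(e,4), atz(*A,*p,.054 if n[1]=='a' else .048).round(4))
d=pts["panL"]-pts["panR"];print("w",np.linalg.norm(d),"yaw",np.arctan2(-d[0],d[1]))
# top crop pixels /3.5 + (182,88)
t=lambda u,v:(182+u/3.5,88+v/3.5)
for n,p,q in [("fL",(95.5,86.8),t(37,287)),("fR",(259.1,60.5),t(278,281))]:
    x,e=tri(ray(*B,*p),ray(*T,*q)); pts[n]=x; print(n,x.round(4),np.round(e,4),atz(*B,*p,.067).round(4),atz(*T,*q,.067).round(4))
for z in (.060,.067):
  l,r=atz(*B,95.5,86.8,z),atz(*B,259.1,60.5,z); d=l-r; print(z,np.linalg.norm(d),np.arctan2(-d[0],d[1]),(l+r)/2)
o=observe();print(o["tcp_pos"],o["tool_rot"])
E
```

```text
panL [ 0.4388 -0.1737  0.055 ] [0.0001 0.0001] [ 0.4387 -0.1736  0.054 ]
panR [ 0.42  -0.305  0.051] [0.0009 0.0009] [ 0.4199 -0.3039  0.054 ]
pullL [ 0.4026 -0.2247  0.0489] [0.0001 0.0001] [ 0.4024 -0.2247  0.048 ]
pullR [ 0.3999 -0.2459  0.0482] [0.0002 0.0002] [ 0.4   -0.246  0.048]
w 0.13271156642139037 yaw -0.14166381956757748
fL [0.6221 0.0887 0.0646] [0.0026 0.0026] [0.6243 0.089  0.067 ] [0.6191 0.0871 0.067 ]
fR [ 0.6324 -0.1042  0.0485] [0.0016 0.0016] [ 0.6313 -0.1024  0.067 ] [ 0.628  -0.1055  0.067 ]
0.06 0.19508899893519804 0.03701556319382795 [ 0.62817987 -0.00500581  0.06      ]
0.067 0.1915287507094445 0.03701556319382808 [ 0.62780301 -0.00673031  0.067     ]
[ 0.52800063 -0.08937477  0.30032903] [-3.14146805e+00  1.80799356e-03 -1.12641286e-01]
```

Converted, -0.085 m / 0.75 = -0.1133, 0.04 m / 0.75 = 0.0533, -0.153 rad / 1.5708 = -0.0974.

```bash
python3 -m inch '{"segments":[[0.0133, -0.1133, 0.0533, 0, 0, -0.0974], [0.0133, -0.1133, 0.0533, 0, 0, -0.0974], [0.0133, -0.1133, 0.0533, 0, 0, -0.0974], [0.0133, -0.1133, 0.0533, 0, 0, -0.0974], [0.0133, -0.1133, 0.0533, 0, 0, -0.0974], [0.0133, -0.1133, 0.0533, 0, 0, -0.0974]]}'
python3 - <<'E'
from h import *
import json
o=observe(); im=grab_frame("wrist"); cv2.imwrite("pics/w3.png",im[:,:,::-1])
json.dump({k:np.array(o[k]).tolist() for k in("tcp_pos","tool_rot")},open("w3.json","w"));print(o["tcp_pos"],o["tool_rot"])
K,T=cam("wrist",o)
print([np.round(proj(K,T,np.array(p)),1) for p in ((.627,.094,.067),(.627,-.106,.067))])
E
```

```text
time_s: 2.9
tcp_pos: [0.5488, -0.0062, 0.2623]
tool_rot: [3.141, -0.002, 0.041]
wrist_force: [0.7, -0.0, 0.1]
width: 1.001
grip_force: 0.0
[ 0.54876855 -0.0062225   0.26228048] [ 3.14086920e+00 -1.59803584e-03  4.07747172e-02]
[array([164.1,  81.4]), array([356.1,  89.8])]
```

View pics/w3.png

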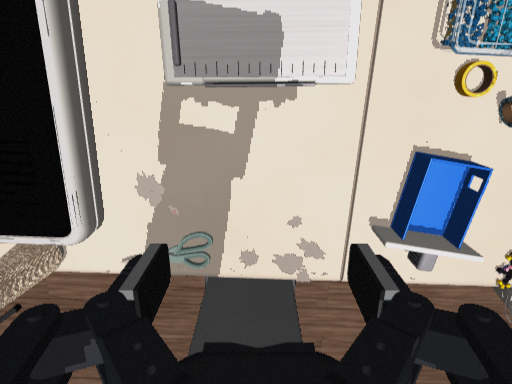

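w3 shows the deck's front edge almost level at row ~84, running from (163,84) to (357,82), with the dark mouth strip at columns 205–310. I'll fit that edge numerically.

```bash
python3 - <<'E'
from h import *
import json
g=cv2.imread("pics/w3.png").astype(int)
for c in (172,190,200,225,250,280,305,320,335,350): print(c,g[76:92,c].sum(1)//3)
for r in (30,50,70): print(r,158,g[r,156:170].sum(1)//3, 350, g[r,350:366].sum(1)//3)
E
```

```text
172 [189 189 189 190 187 175 154 135 111 109 130 138 139 139 138 137]
190 [142 175 193 193 189 179 210 228 193 141 139 139 139 140 139 140]
200 [138 173 195 196 191 180 165 148 121 121 139 141 141 139 141 140]
225 [126 162 185 165 143 108  57  39  88 106  97 121 140 139 140 141]
250 [126 163 183 161 138  97  48  46  93 102 101 127 140 140 141 141]
280 [205 213 230 230 216 142  44  78 154 176 152 140 140 140 141 141]
305 [227 231 230 229 207 129  41 111 172 167 187 218 220 219 220 218]
320 [198 217 231 230 230 231 220 174 187 219 219 219 219 219 218 220]
335 [220 230 230 230 230 230 223 178 182 218 216 217 218 218 217 217]
350 [230 230 230 230 230 230 226 199 199 216 217 217 217 216 217 218]
30 158 [218 217 216 217 156 161 174 186 187 186 187 188 189 189] 350 [229 229 229 230 230 229 229 230 229 181 216 217 217 216 217 217]
50 158 [218 218 217 217 216 200 162 164 176 186 189 187 187 188] 350 [229 230 228 229 229 230 230 185 216 217 216 216 217 218 217 217]
70 158 [217 216 217 218 217 217 218 202 166 165 177 189 188 188] 350 [230 230 230 229 229 227 217 217 216 216 217 217 217 217 216 217]
```

```bash
python3 - <<'E'
from h import *
import json
o=json.load(open("w3.json"));C=cam("wrist",o);T=cam("top")
for z in (0,.03,.067):
  a,b=atz(*C,160.,84.5,z),atz(*C,356.,83.4,z); print(z,(a+b)/2,np.linalg.norm(a-b), atz(*C,257.5,82,z))
t=lambda u,v:(182+u/3.5,88+v/3.5)
print([atz(*T,*t(158,v),.067) for v in (275,283,292)])
o=observe()
v=np.array([.415,-.237,.14])-o["tcp_pos"];print(totool(o,v),o["tool_rot"])
E
```

```text
0 [ 0.62857953 -0.00312132  0.        ] 0.24389406887750828 [ 0.63085755 -0.00247282  0.        ]
0.03 [ 0.62855981 -0.0031815   0.03      ] 0.22587099459502666 [ 0.63066949 -0.00258093  0.03      ]
0.067 [ 0.62853548 -0.00325573  0.067     ] 0.20364253631329934 [ 0.63043755 -0.00271427  0.067     ]
[array([ 0.63094282, -0.00933502,  0.067     ]), array([ 0.62438126, -0.00953164,  0.067     ]), array([ 0.61701373, -0.00975241,  0.067     ])]
[-0.14327511  0.22518255  0.12217105] [ 3.14104520e+00 -1.62983898e-03  4.08286717e-02]
```

Converted, 0.225 m / 0.75 = 0.3, -0.145 m / 0.75 = -0.1933, 0.183 rad / 1.5708 = 0.1165.

```bash
python3 -m inch '{"segments":[[-0.1933, 0.3, 0.1629, 0, 0, 0.1165], [-0.1933, 0.3, 0.1629, 0, 0, 0.1165], [-0.1933, 0.3, 0.1629, 0, 0, 0.1165], [-0.1933, 0.3, 0.1629, 0, 0, 0.1165], [-0.1933, 0.3, 0.1629, 0, 0, 0.1165], [-0.1933, 0.3, 0.1629, 0, 0, 0.1165], [-0.1933, 0.3, 0.1629, 0, 0, 0.1165], [-0.1933, 0.3, 0.1629, 0, 0, 0.1165], [-0.1933, 0.3, 0.1629, 0, 0, 0.1165], [-0.1933, 0.3, 0.1629, 0, 0, 0.1165]]}'
python3 - <<'E'
from h import *
o=observe();print(o["tcp_pos"],o["tool_rot"],totool(o,np.array([.413,-.2367,.016])-o["tcp_pos"]))
im=grab_frame("wrist"); cv2.imwrite("pics/w4.png",im[:,:,::-1])
E
```

```text
time_s: 3.95
tcp_pos: [0.4144, -0.2354, 0.1402]
tool_rot: [3.141, -0.002, -0.139]
wrist_force: [-0.2, -0.4, -0.4]
width: 1.0
grip_force: 0.0
[ 0.41439165 -0.23544093  0.14024166] [ 3.14076264e+00 -2.03339147e-03 -1.38675634e-01] [-0.00145688  0.00133623  0.1242401 ]
```

View pics/w4.png

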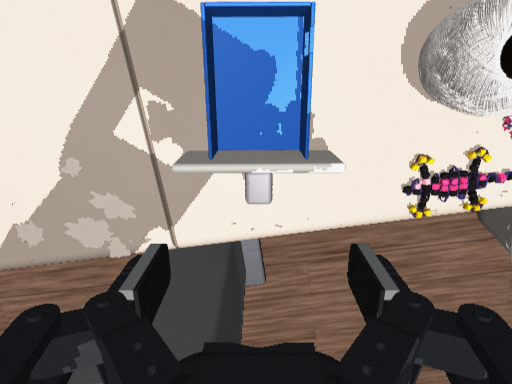

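w4 shows the tray square to the tool and centred, with the pull at (259,187). I'll go down and grasp.

Converted, 0.124 m / 0.75 = 0.1653, 0.115 m / 0.75 = 0.1533.

```bash
python3 -m inch '{"segments":[[-0.0013, 0.0013, 0.0667, 0, 0, 0], [-0.0013, 0.0013, 0.12, 0, 0, 0], [-0.0013, 0.0013, 0.1533, 0, 0, 0], [-0.0013, 0.0013, 0.1653, 0, 0, 0], [-0.0013, 0.0013, 0.1653, 0, 0, 0], [-0.0013, 0.0013, 0.1653, 0, 0, 0], [-0.0013, 0.0013, 0.1653, 0, 0, 0]]}' 1.0; python3 -m inch '{"segments":[[0, 0, 0, 0, 0, 0], [0, 0, 0, 0, 0, 0], [0, 0, 0, 0, 0, 0], [0, 0, 0, 0, 0, 0], [0, 0, 0, 0, 0, 0], [0, 0, 0, 0, 0, 0]]}' 0.0
```

```text
time_s: 4.7
tcp_pos: [0.4138, -0.2377, 0.0171]
tool_rot: [3.14, -0.004, -0.14]
wrist_force: [0.1, -0.5, -0.7]
width: 1.001
grip_force: 0.0
time_s: 5.3
tcp_pos: [0.4122, -0.2366, 0.0155]
tool_rot: [-3.141, -0.0, -0.14]
wrist_force: [-0.4, 1.4, 4.8]
width: 0.251
grip_force: 58.9
```

Converted, -0.219 m / 0.75 = -0.292, -0.03 m / 0.75 = -0.04, -0.188 rad / 1.5708 = -0.1197.

```bash
python3 -m inch '{"segments":[[0, 0, -0.02, 0, 0, 0], [0, 0, -0.04, 0, 0, 0], [0.0067, -0.0533, -0.04, 0, 0, -0.0191], [0.0133, -0.1067, -0.04, 0, 0, -0.0446], [0.02, -0.16, -0.04, 0, 0, -0.07], [0.0267, -0.2133, -0.04, 0, 0, -0.0955], [0.0293, -0.2533, -0.04, 0, 0, -0.1146], [0.0316, -0.2827, -0.04, 0, 0, -0.1197], [0.0316, -0.292, -0.04, 0, 0, -0.1197], [0.0316, -0.292, -0.04, 0, 0, -0.1197]]}'; python3 -m inch '{"segments":[[0, 0, 0, 0, 0, 0], [0, 0, 0, 0, 0, 0]]}'
python3 - <<'E'
from h import *
o=observe();print(o["tcp_pos"],o["tool_rot"],o["wrist_force"],o["wrist_torque"])
import json
json.dump({k:np.array(o[k]).tolist() for k in("tcp_pos","tool_rot")},open("w5.json","w"))
im=grab_frame("wrist"); cv2.imwrite("pics/w5.png",im[:,:,::-1])
im=grab_frame("top"); cv2.imwrite("pics/t5.png",im[:,:,::-1])
im=grab_frame("scene"); cv2.imwrite("pics/s5.png",im[:,:,::-1])
E
```

```text
time_s: 6.3
tcp_pos: [0.4655, -0.0223, 0.0445]
tool_rot: [-3.142, 0.001, 0.05]
wrist_force: [-0.9, 0.4, -2.2]
width: 0.252
grip_force: 59.2
time_s: 6.5
tcp_pos: [0.4659, -0.024, 0.0449]
tool_rot: [3.141, 0.0, 0.046]
wrist_force: [0.2, -0.2, -2.1]
width: 0.245
grip_force: 59.2
[ 0.46586762 -0.0240031   0.04494622] [3.14135035e+00 3.88841763e-04 4.63900500e-02] [ 0.20745051 -0.15655763 -2.12585145] [0.02120895 0.09036564 0.02143821]
```

View pics/w5.png

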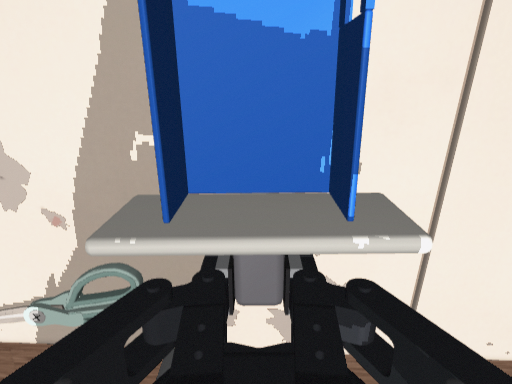

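w5 shows the tray hanging level and square in the gripper: walls at columns 140 and 372, panel edge at row ~245 on both sides.

```bash
python3 - <<'E'
from h import *
import json
o=json.load(open("w5.json"));C=cam("wrist",o)
g=cv2.imread("pics/w5.png").astype(int).sum(2)//3
for c in (150,200,330,400): print(c,g[228:258,c])
z=.0449-.0155+.054
for c,r in ((150,252),(400,252),(150,237),(90,245),(430,244)): print(c,r,totool(o,atz(*C,c,r,z)-o["tcp_pos"]).round(4))
E
```

```text
150 [114 114 114 114 115 114 114 114 117 127 141 154 169 184 190 194 200 206
 210 209 209 205 201 199 191 179 167 155 153 151]
200 [114 115 114 115 114 115 116 113 121 135 146 163 180 190 195 199 205 209
 211 209 207 204 201 197 187 173 160 153 151 152]
330 [114 115 114 114 115 114 114 123 140 155 171 188 196 202 204 205 207 210
 209 206 203 201 195 184 171 172 215 235 235 234]
400 [114 115 114 115 114 114 120 134 153 170 186 197 200 201 205 206 209 209
 207 202 200 196 189 175 163 210 235 236 235 236]
150 252 [ 0.0184 -0.0406 -0.0385]
400 252 [ 0.0185  0.0553 -0.0384]
150 237 [ 0.0248 -0.0399 -0.0385]
90 245 [ 0.0213 -0.0631 -0.0385]
430 244 [ 0.022   0.0662 -0.0384]
```

Converted, 0.032 m / 0.75 = 0.0427, 0.0235 m / 0.75 = 0.0313, 0.007 rad / 1.5708 = 0.0045.

```bash
python3 -m inch '{"segments":[[0, -0.0047, 0.016, 0, 0, 0.0045], [0, -0.0047, 0.0313, 0, 0, 0.0045], [0.008, -0.0047, 0.0313, 0, 0, 0.0045], [0.016, -0.0047, 0.0313, 0, 0, 0.0045], [0.024, -0.0047, 0.0313, 0, 0, 0.0045], [0.0293, -0.0047, 0.0313, 0, 0, 0.0045], [0.0347, -0.0047, 0.0313, 0, 0, 0.0045], [0.0387, -0.0047, 0.0313, 0, 0, 0.0045], [0.0427, -0.0047, 0.0313, 0, 0, 0.0045], [0.0427, -0.0047, 0.0313, 0, 0, 0.0045]]}'; python3 -m inch '{"segments":[[0.0027, 0, 0, 0, 0, 0], [0.0053, 0, 0, 0, 0, 0], [0.0053, 0, 0, 0, 0, 0]]}'; python3 -m inch '{"segments":[[0.0027, 0, 0, 0, 0, 0], [0.0053, 0, 0, 0, 0, 0], [0.0053, 0, 0, 0, 0, 0]]}'
```

```text
time_s: 7.65
tcp_pos: [0.4984, -0.0181, 0.0218]
tool_rot: [3.141, -0.001, 0.041]
wrist_force: [-0.2, 0.5, -2.1]
width: 0.246
grip_force: 59.2
time_s: 7.95
tcp_pos: [0.5022, -0.0179, 0.0217]
tool_rot: [3.142, -0.0, 0.041]
wrist_force: [0.2, -0.1, -1.5]
width: 0.251
grip_force: 59.2
time_s: 8.25
tcp_pos: [0.5063, -0.0177, 0.0217]
tool_rot: [3.141, -0.001, 0.041]
wrist_force: [0.2, -0.0, -1.6]
width: 0.251
grip_force: 59.2
```

Converted, 0.005 m / 0.75 = 0.0067, 0.0025 m / 0.75 = 0.0033.

```bash
for i in 1 2 3 4; do python3 -m inch '{"segments":[[0.0033, 0, 0, 0, 0, 0], [0.0067, 0, 0, 0, 0, 0], [0.0067, 0, 0, 0, 0, 0]]}' | egrep 'pos|force: \['; done
```

```text
tcp_pos: [0.5115, -0.0175, 0.0218]
wrist_force: [0.3, 0.1, -2.5]
tcp_pos: [0.5165, -0.0174, 0.0218]
wrist_force: [-0.2, -0.3, -2.4]
tcp_pos: [0.5215, -0.0171, 0.0218]
wrist_force: [0.7, 0.2, -2.1]
tcp_pos: [0.5265, -0.0169, 0.0218]
wrist_force: [0.5, 0.2, -1.1]
```

Converted, -0.002 m / 0.75 = -0.0027, -0.001 m / 0.75 = -0.0013.

```bash
python3 -m inch '{"segments":[[0, -0.0013, 0, 0, 0, 0], [0, -0.0027, 0, 0, 0, 0], [0, -0.0027, 0, 0, 0, 0]]}'|egrep 'pos|force: \['; python3 -m inch '{"segments":[[0, -0.0013, 0, 0, 0, 0], [0, -0.0027, 0, 0, 0, 0], [0, -0.0027, 0, 0, 0, 0]]}'|egrep 'pos|force: \['; python3 -m inch '{"segments":[[0, -0.0013, 0, 0, 0, 0], [0, -0.0027, 0, 0, 0, 0], [0, -0.0027, 0, 0, 0, 0]]}'|egrep 'pos|force: \['
```

```text
tcp_pos: [0.5256, -0.0147, 0.0216]
wrist_force: [-0.5, 0.1, -1.5]
tcp_pos: [0.5256, -0.0127, 0.0216]
wrist_force: [-0.8, 0.6, -1.5]
tcp_pos: [0.5256, -0.0108, 0.0216]
wrist_force: [0.4, 0.0, -1.1]
```

Converted, -0.002 m / 0.75 = -0.0027, -0.001 m / 0.75 = -0.0013.

```bash
python3 -m inch '{"segments":[[0, -0.0013, 0, 0, 0, 0], [0, -0.0027, 0, 0, 0, 0], [0, -0.0027, 0, 0, 0, 0]]}'|egrep 'pos|force: \['; python3 -m inch '{"segments":[[0, -0.0013, 0, 0, 0, 0], [0, -0.0027, 0, 0, 0, 0], [0, -0.0027, 0, 0, 0, 0]]}'|egrep 'pos|force: \['
```

```text
tcp_pos: [0.5255, -0.0087, 0.0216]
wrist_force: [-0.1, 0.5, -2.1]
tcp_pos: [0.5255, -0.0068, 0.0216]
wrist_force: [0.0, -0.4, -1.9]
```

Converted, -0.002 m / 0.75 = -0.0027, -0.001 m / 0.75 = -0.0013.

```bash
python3 -m inch '{"segments":[[0, -0.0013, 0, 0, 0, 0], [0, -0.0027, 0, 0, 0, 0], [0, -0.0027, 0, 0, 0, 0]]}'|egrep 'pos|force: \['; python3 -m inch '{"segments":[[0, -0.0013, 0, 0, 0, 0], [0, -0.0027, 0, 0, 0, 0], [0, -0.0027, 0, 0, 0, 0]]}'|egrep 'pos|force: \['
```

```text
tcp_pos: [0.5252, -0.0059, 0.0216]
wrist_force: [-1.7, -4.5, -1.4]
tcp_pos: [0.5248, -0.0048, 0.0216]
wrist_force: [-2.1, -7.4, -0.9]
```

Converted, 0.0047 m / 0.75 = 0.0063.

```bash
python3 -m inch '{"segments":[[0, 0.0063, 0, 0, 0, 0], [0, 0.0063, 0, 0, 0, 0], [0, 0.0063, 0, 0, 0, 0]]}'; python3 -m inch '{"segments":[[0.0033, 0, 0, 0, 0, 0], [0.0067, 0, 0, 0, 0, 0], [0.0067, 0, 0, 0, 0, 0]]}'; python3 -m inch '{"segments":[[0.0033, 0, 0, 0, 0, 0], [0.0067, 0, 0, 0, 0, 0], [0.0067, 0, 0, 0, 0, 0]]}'
```

```text
time_s: 11.85
tcp_pos: [0.5255, -0.0073, 0.0216]
tool_rot: [-3.141, -0.0, 0.041]
wrist_force: [0.6, 0.3, -1.8]
width: 0.246
grip_force: 59.1
time_s: 12.15
tcp_pos: [0.5312, -0.0072, 0.0218]
tool_rot: [3.142, -0.001, 0.041]
wrist_force: [0.2, 0.1, -2.1]
width: 0.251
grip_force: 59.1
time_s: 12.45
tcp_pos: [0.5361, -0.0072, 0.0218]
tool_rot: [3.142, -0.001, 0.041]
wrist_force: [-1.0, 0.4, -1.7]
width: 0.243
grip_force: 59.1
```

Converted, 0.004 m / 0.75 = 0.0053, 0.002 m / 0.75 = 0.0027.

```bash
python3 -m inch '{"segments":[[0.0027, 0, 0, 0, 0, 0], [0.0053, 0, 0, 0, 0, 0], [0.0053, 0, 0, 0, 0, 0]]}'|egrep 'pos|force: \['; python3 -m inch '{"segments":[[0.0027, 0, 0, 0, 0, 0], [0.0053, 0, 0, 0, 0, 0], [0.0053, 0, 0, 0, 0, 0]]}'|egrep 'pos|force: \['
```

```text
tcp_pos: [0.5399, -0.0071, 0.0217]
wrist_force: [-0.5, -0.2, -2.0]
tcp_pos: [0.544, -0.0069, 0.0217]
wrist_force: [0.6, 0.9, -1.4]
```

Converted, 0.004 m / 0.75 = 0.0053, 0.002 m / 0.75 = 0.0027.

```bash
python3 -m inch '{"segments":[[0.0027, 0, 0, 0, 0, 0], [0.0053, 0, 0, 0, 0, 0], [0.0053, 0, 0, 0, 0, 0]]}'|egrep 'pos|force: \['; python3 - <<'E'
from h import *
o=observe();print(o["tool_rot"],o["wrist_torque"],o["wrist_force"])
E
```

```text
tcp_pos: [0.5479, -0.0067, 0.0217]
wrist_force: [-0.1, -0.1, -2.0]
[ 3.14150783e+00 -4.91770519e-04  4.08248115e-02] [-0.0385597   0.08008706  0.01720743] [-0.10667662 -0.05359657 -2.0340517 ]
```

Converted, -0.0012 m / 0.75 = -0.0016, -0.0006 m / 0.75 = -0.0008.

```bash
python3 -m inch '{"segments":[[0, -0.0008, 0, 0, 0, 0], [0, -0.0016, 0, 0, 0, 0], [0, -0.0016, 0, 0, 0, 0]]}'|egrep 'pos|force: \['; python3 -m inch '{"segments":[[0, -0.0005, 0, 0, 0, 0], [0, -0.0011, 0, 0, 0, 0], [0, -0.0011, 0, 0, 0, 0]]}'|egrep 'pos|force: \['
```

```text
tcp_pos: [0.5473, -0.0054, 0.0215]
wrist_force: [-0.8, -0.5, -2.0]
tcp_pos: [0.5473, -0.0049, 0.0216]
wrist_force: [0.1, -1.9, -2.3]
```

Converted, 0.005 m / 0.75 = 0.0067, 0.0025 m / 0.75 = 0.0033.

```bash
python3 -m inch '{"segments":[[0, 0.0023, 0, 0, 0, 0], [0.0033, 0.0023, 0, 0, 0, 0], [0.0067, 0.0023, 0, 0, 0, 0], [0.0067, 0.0023, 0, 0, 0, 0]]}'|egrep 'pos|force: \['; python3 -m inch '{"segments":[[0.0033, 0, 0, 0, 0, 0], [0.0067, 0, 0, 0, 0, 0], [0.0067, 0, 0, 0, 0, 0]]}'|egrep 'pos|force: \['
```

```text
tcp_pos: [0.5532, -0.0062, 0.0218]
wrist_force: [0.1, 0.4, -1.8]
tcp_pos: [0.558, -0.006, 0.0217]
wrist_force: [0.0, -1.1, -1.9]
```

Converted, 0.004 m / 0.75 = 0.0053, 0.002 m / 0.75 = 0.0027.

```bash
python3 -m inch '{"segments":[[0.0027, 0, 0, 0, 0, 0], [0.0053, 0, 0, 0, 0, 0], [0.0053, 0, 0, 0, 0, 0]]}'|egrep 'pos|rot|force: \['; python3 -m inch '{"segments":[[0.0027, 0, 0, 0, 0, 0], [0.0053, 0, 0, 0, 0, 0], [0.0053, 0, 0, 0, 0, 0]]}'|egrep 'pos|rot|force: \['
```

```text
tcp_pos: [0.5618, -0.0058, 0.0217]
tool_rot: [3.142, -0.0, 0.041]
wrist_force: [0.1, -0.0, -1.3]
tcp_pos: [0.5651, -0.0053, 0.0213]
tool_rot: [-3.141, 0.001, 0.041]
wrist_force: [-1.1, 2.3, -2.6]
```

Converted, 0.004 m / 0.75 = 0.0053, 0.002 m / 0.75 = 0.0027.

```bash
python3 -m inch '{"segments":[[0.0027, 0, 0, 0, 0, 0], [0.0053, 0, 0, 0, 0, 0], [0.0053, 0, 0, 0, 0, 0]]}'|egrep 'pos|rot|force: \['; python3 -m inch '{"segments":[[0.0027, 0, 0, 0, 0, 0], [0.0053, 0, 0, 0, 0, 0], [0.0053, 0, 0, 0, 0, 0]]}'|egrep 'pos|rot|force: \['
```

```text
tcp_pos: [0.5685, -0.0049, 0.021]
tool_rot: [-3.141, 0.002, 0.041]
wrist_force: [-2.4, 2.9, -3.1]
tcp_pos: [0.5726, -0.0048, 0.021]
tool_rot: [-3.141, 0.002, 0.041]
wrist_force: [-2.5, 4.4, -2.8]
```

Converted, 0.004 m / 0.75 = 0.0053, 0.002 m / 0.75 = 0.0027.

```bash
python3 -m inch '{"segments":[[0.0027, 0, 0, 0, 0, 0], [0.0053, 0, 0, 0, 0, 0], [0.0053, 0, 0, 0, 0, 0]]}'|egrep 'pos|rot|force: \['; python3 - <<'E'
from h import *
o=observe();print(o["wrist_torque"],o["wrist_force"])
E
```

```text
tcp_pos: [0.5773, -0.0047, 0.0212]
tool_rot: [-3.141, 0.0, 0.042]
wrist_force: [0.5, 5.0, -3.1]
[0.70951705 0.30987207 0.56162706] [ 0.51988955  5.01091032 -3.1259598 ]
```

Converted, 0.004 m / 0.75 = 0.0053, 0.002 m / 0.75 = 0.0027.

```bash
python3 -m inch '{"segments":[[0.0027, 0, 0, 0, 0, 0], [0.0053, 0, 0, 0, 0, 0], [0.0053, 0, 0, 0, 0, 0]]}'|egrep 'pos|force: \['; python3 -m inch '{"segments":[[0.0027, 0, 0, 0, 0, 0], [0.0053, 0, 0, 0, 0, 0], [0.0053, 0, 0, 0, 0, 0]]}'|egrep 'pos|force: \['
```

```text
tcp_pos: [0.5829, -0.0049, 0.0221]
wrist_force: [1.0, 4.7, -2.5]
tcp_pos: [0.5863, -0.0048, 0.0218]
wrist_force: [0.3, 4.5, -2.6]
```

Converted, 0.004 m / 0.75 = 0.0053, 0.002 m / 0.75 = 0.0027.

```bash
python3 -m inch '{"segments":[[0.0027, 0, 0, 0, 0, 0], [0.0053, 0, 0, 0, 0, 0], [0.0053, 0, 0, 0, 0, 0]]}'|egrep 'pos|rot|force: \['; python3 -m inch '{"segments":[[0.002, 0, 0, 0, 0, 0], [0.004, 0, 0, 0, 0, 0], [0.004, 0, 0, 0, 0, 0]]}'|egrep 'pos|rot|force: \['
```

```text
tcp_pos: [0.59, -0.0047, 0.0217]
tool_rot: [3.142, -0.001, 0.041]
wrist_force: [0.8, 5.3, -3.6]
tcp_pos: [0.5929, -0.0046, 0.0216]
tool_rot: [3.142, -0.001, 0.041]
wrist_force: [0.7, 4.8, -3.6]
```

Converted, 0.002 m / 0.75 = 0.0027, 0.001 m / 0.75 = 0.0013.

```bash
python3 -m inch '{"segments":[[0.0013, 0, 0, 0, 0, 0], [0.0027, 0, 0, 0, 0, 0]]}'|egrep 'pos|force: \['; python3 -m inch '{"segments":[[0.0013, 0, 0, 0, 0, 0], [0.0027, 0, 0, 0, 0, 0]]}'|egrep 'pos|force: \['
```

```text
tcp_pos: [0.5958, -0.0049, 0.0223]
wrist_force: [0.0, 3.2, -2.8]
tcp_pos: [0.5966, -0.0047, 0.022]
wrist_force: [-2.8, 2.7, -0.8]
```

Converted, 0.002 m / 0.75 = 0.0027, 0.001 m / 0.75 = 0.0013.

```bash
python3 -m inch '{"segments":[[0.0013, 0, 0, 0, 0, 0], [0.0027, 0, 0, 0, 0, 0]]}'|egrep 'pos|force: \['; python3 - <<'E'
from h import *
o=observe();print(o["wrist_torque"],o["wrist_force"])
E
```

```text
tcp_pos: [0.5969, -0.0045, 0.0214]
wrist_force: [-6.0, 1.5, 3.2]
[0.34828201 0.67193804 0.30222338] [-6.03725116  1.4615818   3.17193035]
```

Converted, 0.002 m / 0.75 = 0.0027, 0.001 m / 0.75 = 0.0013.

```bash
python3 -m inch '{"segments":[[0.0013, 0, 0, 0, 0, 0], [0.0027, 0, 0, 0, 0, 0], [0.0027, 0, 0, 0, 0, 0]]}'|egrep 'pos|force: \['; python3 -m inch '{"segments":[[0.0013, 0, 0, 0, 0, 0], [0.0027, 0, 0, 0, 0, 0], [0.0027, 0, 0, 0, 0, 0]]}'|egrep 'pos|force: \['
```

```text
tcp_pos: [0.5969, -0.0045, 0.0208]
wrist_force: [-9.8, 2.3, 3.5]
tcp_pos: [0.5969, -0.0044, 0.02]
wrist_force: [-11.4, 1.0, 4.6]
```

Converted, -0.006 m / 0.75 = -0.008, -0.003 m / 0.75 = -0.004.

```bash
python3 -m inch '{"segments":[[-0.004, 0, 0, 0, 0, 0], [-0.008, 0, 0, 0, 0, 0], [-0.008, 0, 0, 0, 0, 0]]}'|egrep 'pos|force: \['; python3 -m inch '{"segments":[[-0.0013, 0, 0, 0, 0, 0], [-0.0027, 0, 0, 0, 0, 0], [-0.0027, 0, 0, 0, 0, 0]]}'|egrep 'pos|force: \['
```

```text
tcp_pos: [0.5963, -0.0045, 0.0214]
wrist_force: [-0.0, 2.1, -2.2]
tcp_pos: [0.5957, -0.0046, 0.0221]
wrist_force: [2.4, 1.6, -4.5]
```

The manual's scale: shifts go in shares of 0.75 m and turns go in shares of 90 degrees. Converting my numbers, -0.001 m / 0.75 = -0.0013, -0.0005 m / 0.75 = -0.0007.

```bash
python3 -m inch '{"segments":[[-0.0007, 0, 0, 0, 0, 0], [-0.0013, 0, 0, 0, 0, 0], [-0.0013, 0, 0, 0, 0, 0]]}'|egrep 'pos|force: \['; python3 -m inch '{"segments":[[-0.0007, 0, 0, 0, 0, 0], [-0.0013, 0, 0, 0, 0, 0], [-0.0013, 0, 0, 0, 0, 0]]}'|egrep 'pos|force: \['
```

```text
tcp_pos: [0.5952, -0.0047, 0.0224]
wrist_force: [5.2, 3.0, -4.6]
tcp_pos: [0.595, -0.0047, 0.0227]
wrist_force: [7.3, 3.1, -4.5]
```

Converted, 0.003 m / 0.75 = 0.004, 0.0015 m / 0.75 = 0.002.

```bash
python3 -m inch '{"segments":[[0.002, -0.0007, 0, 0, 0, 0], [0.004, -0.0013, 0, 0, 0, 0], [0.004, -0.0013, 0, 0, 0, 0]]}'|egrep 'pos|force: \['; python3 -m inch '{"segments":[[0, 0, 0.0013, 0, 0, 0], [0, 0, 0.0027, 0, 0, 0], [0, 0, 0.0027, 0, 0, 0]]}'|egrep 'pos|force: \['
```

```text
tcp_pos: [0.5958, -0.0038, 0.022]
wrist_force: [1.4, 0.5, -2.6]
tcp_pos: [0.5955, -0.0036, 0.0196]
wrist_force: [2.0, -0.0, -1.1]
```

Converted, 0.0015 m / 0.75 = 0.002, 0.001 m / 0.75 = 0.0013.

```bash
python3 -m inch '{"segments":[[0.0013, 0, 0.0007, 0, 0, 0], [0.002, 0, 0.0013, 0, 0, 0], [0.002, 0, 0.0013, 0, 0, 0]]}'|egrep 'pos|force: \['; python3 -m inch '{"segments":[[0, 0, 0, 0, 0, 0], [0, 0, 0, 0, 0, 0], [0, 0, 0, 0, 0, 0], [0, 0, 0, 0, 0, 0]]}' 0.6; python3 -m inch '{"segments":[[0, 0, -0.0267, 0, 0, 0], [0, 0, -0.0667, 0, 0, 0], [-0.0267, 0, -0.1333, 0, 0, 0], [-0.1333, 0, -0.2, 0, 0, 0], [-0.1333, 0, -0.24, 0, 0, 0], [-0.1333, 0, -0.24, 0, 0, 0], [-0.1333, 0, -0.24, 0, 0, 0], [-0.1333, 0, -0.24, 0, 0, 0]]}'
python3 - <<'E'
from h import *
import json
o=observe(); im=grab_frame("wrist"); cv2.imwrite("pics/w6.png",im[:,:,::-1]);s=grab_frame("scene")[:,:,::-1];print(o["tcp_pos"],o["tool_rot"])
json.dump({k:np.array(o[k]).tolist() for k in("tcp_pos","tool_rot")},open("w6.json","w"))
r=lambda i,f:cv2.resize(i,None,fx=f,fy=f,interpolation=cv2.INTER_CUBIC)
w=im[:,:,::-1];m=np.zeros((600,800,3),np.uint8)
m[:384,:512]=w; z=r(s[130:240,150:270],2.4);m[:z.shape[0],512:512+z.shape[1]]=z
z=r(w[20:120,130:390],3)[:216,:780];m[384:384+216,:780]=z
cv2.imwrite("pics/m6.png",m)
E
```

```text
tcp_pos: [0.5958, -0.0035, 0.0193]
wrist_force: [-4.5, 0.5, 5.8]
time_s: 21.05
tcp_pos: [0.5967, -0.0034, 0.0184]
tool_rot: [-3.142, 0.0, 0.041]
wrist_force: [-0.1, -0.8, 0.3]
width: 0.602
grip_force: 0.0
time_s: 21.85
tcp_pos: [0.4972, -0.0075, 0.1985]
tool_rot: [3.141, -0.001, 0.041]
wrist_force: [-0.0, -0.3, 0.4]
width: 0.601
grip_force: 0.0
[ 0.49721984 -0.00748087  0.19850635] [ 3.14145742e+00 -1.00081193e-03  4.06584652e-02]
```

View pics/m6.png

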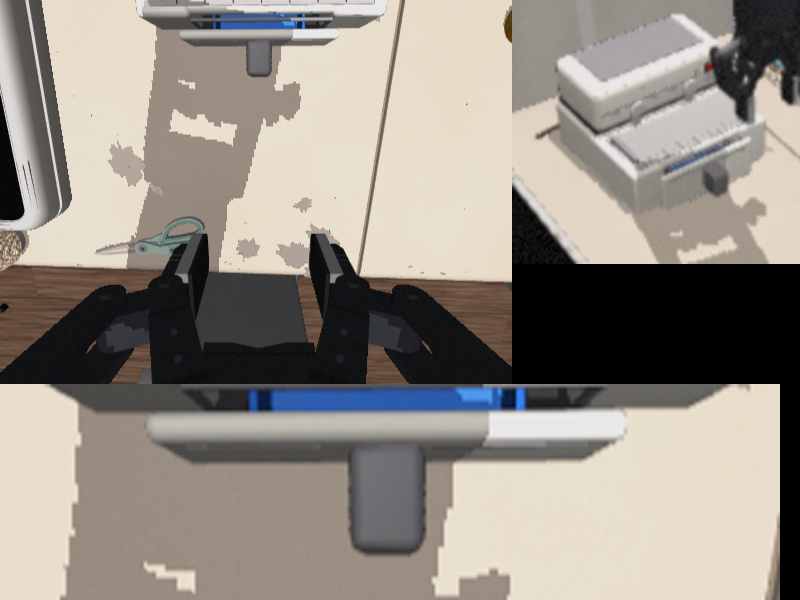

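```bash
python3 - <<'E'
from h import *
import json
C=cam("wrist",json.load(open("w6.json")))
for c,r in ((130+170/3,20+(442-384)/3),(130+600/3,20+(442-384)/3),(130+387/3,20+(412-384)/3)):
  print(atz(*C,c,r,.058).round(4))
print(atz(*C,258,62+14,.052).round(4))
E
```

```text
[0.6098 0.0564 0.058 ]
[ 0.6148 -0.0632  0.058 ]
[ 0.6199 -0.0036  0.058 ]
[ 0.5835 -0.0043  0.052 ]
```

The panel is level, standing about 8.5 mm off the face. The tray was felt against the rigid stop, and it resisted a 7 N pull back.

```bash
python3 -c "
from bench import *
print(hand_in())"
```

```text
the job is handed in; nothing more can be done
None
```

The chip tray is in the punch up to its stop, released and handed in. The hidden catch appears to have snapped in: a gentle 7 N pull back was resisted and the sideways push on the tray had gone. The highest wrist force I read during insertion was about 12 N, and I saw nothing else disturbed.

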